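# Fetch the brass plug from the red pot with spring tongs

## Robot

A 6-joint arm with a two-finger parallel gripper is mounted at the origin on the work surface. World frame = base frame: x ahead of the robot, y to its left, z up, the work surface at z = 0. Lengths are in m, angles in rad, forces in N, time in s.
With the tool pointing down it reaches from about 0.3 to 0.875 m from the base axis. Payload 4.2 kg.
Tool frame: the origin (TCP) lies on the centre line of the jaws, within the pads' length; the fingertips stand 17 mm ahead of it and the grasp point (between the pads) lies 2 mm behind it; z points along the fingers, y is the line along which they close (so a half turn about z gives the same grasp; the last joint's range is limited). The gripper opens to 85 mm and grips with 20 to 120 N. Pads are 22 mm wide; open, the fingers measure 114 mm over their backs; the gripper's body (76 mm by 85 mm) begins 54 mm behind the grasp point. The pads swing forward as they close: fully open they stand 13 mm farther back than shut.
Start: joints at [1.258, 0.32, 1.565, -0, 1.257, -0.02], TCP at [0.166, 0.551, 0.248] pointing down, gripper open.
Joint ranges: [-3.11, 3.11], [-0.84, 2.01], [0.21, 2.61], [-1.34, 4.49], [0.05, 2.63], [-2.56, 2.56]. Speed limits (rad/s): [2.57, 2.57, 3.14, 3.14, 3.14, 3.14].

## Interface

Orientations are given as [roll, pitch, yaw] about the fixed x, y, z axes, in that order (R = Rz(yaw) Ry(pitch) Rx(roll)).
In Python, from cell import r, viewer gives the robot as it stands.
- The arm moves only by the tool apply_moves, never from a script. Its argument "series" is a list of rows, each a list of 3 entries, a list of its own where there are three numbers: the shift along the tool's x, y, z in mm, then the turn, a rotation vector about the tool's x, y, z in degrees, then the opening, from 0 (shut) to 1 (fully open). In form: [[[x, y, z], [wx, wy, wz], fingers], ...]. A call has 1 to 12 rows; each row shifts and turns the commanded pose from where the row before left it, along the tool's axes as they then stand; what a row does not reach is not made up. A row lasts 1/8 s, in which the tool goes at most 62.5 mm and 10.7 degrees, less where a joint would pass 70% of its speed; a pose out of reach is approached as far as the arm can. A call with a gripper value outside its range is refused whole. The fingers move at their own pace and stop on an object; the grip force is fixed at half the most. Time passes only in rows, so rows that do not move let the fingers close. It gives the time, the measured TCP pose, the force, the opening and the grip force at its end, in the units of the state.
- r.get_obs(): the state, without advancing time (a new reading comes with each control period).
- viewer.read_camera(name): name is "scene" or "top" or "wrist"; returns (picture, depth): 384x512x3 uint8, red, green, blue; 384x512 float32, m along the optical axis (not along the pixel's ray), 0 where there is no reading.
- viewer.camera_params(name): a dict with "camera_matrix" (3x3 intrinsics, pixels), "R" (3x3) and "t" (3): a world point X has camera coordinates R X + t. Camera axes: x right, y down, z forward; pixel columns grow to the right and rows downward; lengths in m; the calibration is good to about 2 mm. The wrist camera is an equidistant fisheye: a pixel r from the principal point sees the ray r / f radians off the axis. A picture is of the moment at which its call begins: read the wrist's pose just before it. camera_params takes no time and is no camera call; for the wrist camera it gives the pose at the moment of the call.
- r.job_done(): hands the job in; it is judged then, once.
The state is a dict: "t": time; "joint_positions": joint angles; "qd": joint speeds; "tau": joint torques, N m; "eef_pos": TCP position; "ee_rot": TCP orientation; "ft_force": force on the tool from outside, world axes, zero at the start; "wrist_torque": the same for the moment, N m; "width": opening from 0.0 (shut) to 1.0 (fully open); "gripper_force": force on a finger pad.
Only numpy, scipy, OpenCV 4.12 (cv2) and the standard library are available. Lean on these libraries where they do the work, as an engineer would, in place of code of your own. Each camera call takes 0.05 s, during which the arm holds its last target. There are 200 camera calls.

## Task

Take the spring tongs out of the bare steel wash cup and use them to pick the brass plug out of the bottom of the deep red pot. Put the plug down inside the wash cup, and leave the tongs hanging upright in the cup again, their white disc resting on its rim.

Things in the scene. Friction and masses are not known exactly. Their poses are not given: they have to be found in the camera images.
- tongs: Spring tongs, upright, 0.22 kg. Origin: underside centre of a white disc (92 mm across, 6 thick), z up; jaws close along y. Pinch the two orange pads above the disc from above: at +y and -y, 24 mm wide, 9 to 59 mm above the origin (grip at 38), 58 mm over both when free. Two 4 mm thick steel jaws hang to 110 mm below the origin, 18 mm wide; gap between them = width over pads minus 18 mm.
- brass_plug: Brass plug, upright cylinder 20 mm across, 24 mm tall, 40 to 85 g, on the red pot's floor near its middle. Origin: underside centre. The tongs' jaws move together; springs push each open with 8 N free, 10 N at 50 mm over the pads (enough to carry the tongs, jaws 32 mm open), 13 N at 38 mm (jaws on the plug); stop at 32 mm. A 20 to 40 N squeeze holds the plug.
- red_pot: Red painted upright open pot, fixed, outside 74 mm across, 120 mm tall, bore 64 mm, floor 5 mm thick. Origin: underside centre, z up. With the tongs' disc at its rim the jaw tips are 5 mm above its floor. A blue and a yellow pot of the same shape, holding other plugs, stand near; all pots are over 105 mm apart, centre to centre.
- wash_cup: Wash cup: bare steel upright open pot, fixed, outside 74 mm across, 126 mm tall, bore 64 mm, floor 5 mm thick (6 mm deeper inside than the red pot). Origin: underside centre, z up. At the start the tongs hang in it, jaws free, disc resting on its rim 126 mm above the origin; they go back in the same way.
There are look-alikes about, which are no part of the job. What is shaped like the tongs but brown or green is not meant.

How it is judged:
On the way, in this order (a step that is already met when the one before it is completed fails the run):
1. The tongs' jaws grip the brass plug down inside the red pot (horizontal distance between tongs and red_pot below 0.025 m and z of brass_plug in the frame of red_pot below 0.05 m and contact force between tongs and brass_plug above 3 N), for 0.1 s.
2. The tongs hold the brass plug clear above the red pot (z of brass_plug in the frame of red_pot above 0.12 m and contact force between tongs and brass_plug above 3 N), for 0.1 s.
At the end, for the whole second after the job is handed in: The brass plug lies at rest on the floor of the wash cup, no longer gripped by the jaws, and the tongs hang at rest in the wash cup with the disc on its rim (within 8 mm of rim height), upright within 10 degrees (horizontal distance between brass_plug and wash_cup below 0.032 m and z of brass_plug in the frame of wash_cup below 0.04 m and horizontal distance between tongs and wash_cup below 0.02 m and z of tongs in the frame of wash_cup between 0.118 and 0.134 m and angle between tongs's own z axis and vertical below 0.17 rad and contact force between tongs and brass_plug below 2 N and linear speed of each of brass_plug, tongs below 0.03 m/s); the robot touches nothing.
It fails at once if The robot's fingers touch the brass plug (contact force between the fingers and brass_plug above 0.5 N).
It also fails if it takes over 64 s, if anything falls off the work surface, if the arm or the gripper's body presses on something with over 40 N, if the wrist force passes 120 N, or if a joint passes its speed limit or range.

## Working session

There is one attempt and no reset: what is moved stays moved. The work goes in short steps, Python scripts to look and compute and a tool call to move; the robot and the scene stay as the last step left them, time stands still between calls to the robot, and variables do not carry over. Pictures are saved under pics/ and viewed, at most 10 in all, crops included, and the job is handed in when it is done.

Besides the shell and the picture viewer there is one more tool, called as name(argument=value, ...) on one line, values as JSON. apply_moves: Moves the arm, as the interface text tells. Its arguments: {"type":"object","properties":{"series":{"type":"array","items":{"type":"array"}}},"required":["series"]}

```bash
mkdir -p pics; python3 - <<'E'
from cell import r, viewer
import cv2, numpy as np
print(r.get_obs())
for n in ("scene","top"):
    p,d=viewer.read_camera(n); c=viewer.camera_params(n)
    cv2.imwrite(f"pics/{n}0.png",p[...,::-1]); np.savez(f"{n}0.npz",p=p,d=d,K=c["camera_matrix"],R=c["R"],t=c["t"])
E
```

```text
{'t': 0.0, 'joint_positions': array([ 1.25800189e+00,  3.20288453e-01,  1.56568976e+00, -1.50165155e-05,
        1.25737621e+00, -1.99699994e-02]), 'qd': array([-0.00158885, -0.0005152 , -0.00226865,  0.00101551, -0.00067433,
       -0.00102666]), 'tau': array([ 1.86453974e-03, -4.15540123e+01, -2.34164339e+01,  1.94053391e-04,
        8.19872454e-03, -5.29952882e-07]), 'eef_pos': array([0.16582758, 0.55010273, 0.24748004]), 'ee_rot': array([-3.13983095e+00, -2.09062630e-05,  2.84877284e+00]), 'ft_force': array([-0.1903561 ,  0.9069799 ,  0.07989095]), 'wrist_torque': array([ 0.06110597, -0.01052459,  0.01417024]), 'gripper_force': 0.0, 'width': 0.998116415386543}
```

View pics/top0.png

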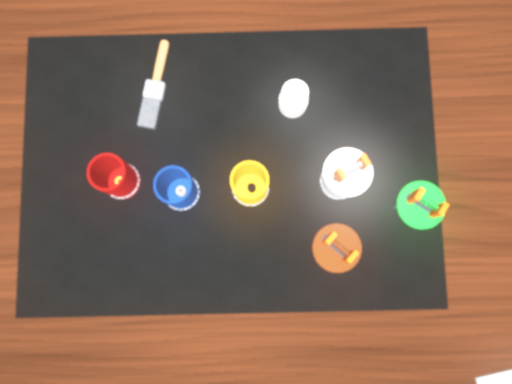

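View pics/scene0.png

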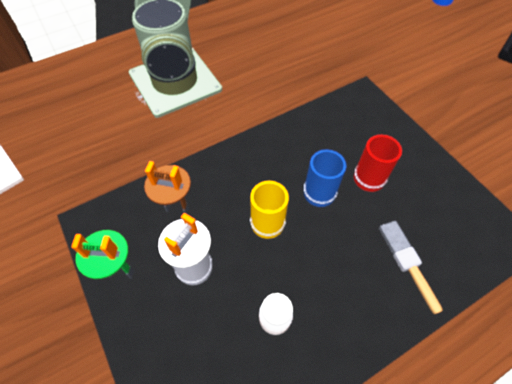

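The top view shows the white-disc tongs at (348,173), pads at (365,160) and (340,175). The red pot's rim is at (107,173), with the plug at (118,181). I'll measure these using the depth.

```bash
cat > h.py <<'E'
import numpy as np, cv2
def cloud(n):
    f=np.load(n); d=f["d"]; v,u=np.indices(d.shape)
    K=f["K"]; c=np.stack([(u-K[0,2])/K[0,0]*d,(v-K[1,2])/K[1,1]*d,d],-1)
    X=(c-f["t"])@f["R"]
    return f["p"],cv2.cvtColor(f["p"],cv2.COLOR_RGB2HSV),d,X
def circ(P):
    A=np.c_[2*P[:,:2],np.ones(len(P))]; s=np.linalg.lstsq(A,(P[:,:2]**2).sum(1),rcond=None)[0]
    return s[:2],np.sqrt(s[2]+s[0]**2+s[1]**2)
E
python3 - <<'E'
from h import *
for n in ("top0.npz","scene0.npz"):
    p,h,d,X=cloud(n); ok=d>0; H,S,V=h[...,0],h[...,1],h[...,2]; print(n,d[ok].min(),np.load(n)["K"][0,0])
    z=X[...,2]
    red=ok&((H<5)|(H>172))&(S>180)&(V>100)
    m=red&(z>.112)&(z<.128); P=X[m]; print("red rim",len(P),P.mean(0),circ(P))
    w=ok&(S<60)&(V>150)&(z>.12)&(z<.142)
    nl,L,st,ce=cv2.connectedComponentsWithStats(w.astype(np.uint8))
    for i in range(1,nl):
        if st[i,4]>100:
            P=X[L==i]; hull=cv2.convexHull((P[:,:2]*1000).astype(np.float32))[:,0]/1000
            print("disc",st[i,4],ce[i],P.mean(0),np.median(P[:,2]),circ(hull),cv2.minEnclosingCircle((hull*1000).astype(np.float32)))
    o=ok&(H>6)&(H<24)&(S>150)&(V>140)&(z>.14)&(z<.22)
    nl,L,st,ce=cv2.connectedComponentsWithStats(o.astype(np.uint8))
    for i in range(1,nl):
        if st[i,4]>8: P=X[L==i]; print("pad",st[i,4],ce[i].round(),P.mean(0).round(4),P[:,2].max().round(3), P[P[:,2]>P[:,2].max()-.006].mean(0).round(4))
    if n[0]=="t":
        print("plug", X[181,118],X[180,119], [ (X[v,u].round(3).tolist(),p[v,u].tolist()) for v,u in((178,117),(182,116),(180,121))])
    # other tall stuff
E
python3 -c "
import cv2
a=cv2.imread('pics/top0.png');
x=cv2.resize(a[140:210,75:145],(400,400),interpolation=2);y=cv2.resize(a[140:210,310:380],(400,400),interpolation=2)
cv2.imwrite('pics/crop1.png',cv2.hconcat([x,y]))"
```

```text
top0.npz 0.81343997 467.47246879105364
red rim 153 [0.53855702 0.27465849 0.11774952] (array([0.54223153, 0.26323011]), np.float64(0.034045583983224464))
disc 1469 [346.9516678  172.32947583] [ 0.52784622 -0.19105162  0.13287154] 0.13284341920383752 (array([ 0.53005738, -0.1931092 ]), np.float64(0.04546670806671528)) ((530.2071533203125, -193.27381896972656), 46.01555252075195)
pad 45 [414. 196.] [ 0.478  -0.3053  0.1574] 0.169 [ 0.4803 -0.306   0.1671]
pad 47 [438. 210.] [ 0.4504 -0.3459  0.1587] 0.171 [ 0.4535 -0.347   0.168 ]
pad 22 [327. 238.] [ 0.4044 -0.1448  0.1534] 0.171 [ 0.4052 -0.144   0.1688]
pad 48 [349. 256.] [ 0.373  -0.1822  0.1578] 0.17 [ 0.3739 -0.1825  0.1678]
plug [0.53887453 0.26910142 0.03023407] [0.54136507 0.26772381 0.02792162] [([0.545, 0.271, 0.033], [255, 245, 149]), ([0.537, 0.274, 0.028], [255, 239, 143]), ([0.525, 0.237, 0.118], [252, 110, 86])]
scene0.npz 0.5946372 365.55835330887334
red rim 292 [0.54408736 0.26629458 0.11687952] (array([0.54367716, 0.26658621]), np.float64(0.03432149624878597))
disc 1365 [185.13040293 245.7970696 ] [ 0.53733917 -0.19140029  0.13038348] 0.13034551028874636 (array([ 0.52990239, -0.19061719]), np.float64(0.04560838287166705)) ((529.7734985351562, -190.62844848632812), 46.337337493896484)
pad 241 [163. 174.] [ 0.393  -0.1675  0.1554] 0.169 [ 0.3927 -0.1684  0.1658]
pad 93 [191. 225.] [ 0.5251 -0.1682  0.169 ] 0.185 [ 0.5214 -0.1698  0.1822]
pad 125 [ 79. 245.] [ 0.4565 -0.3488  0.1585] 0.169 [ 0.4551 -0.3495  0.166 ]
pad 128 [108. 247.] [ 0.4846 -0.308   0.1554] 0.169 [ 0.485  -0.3089  0.1658]
pad 107 [174. 248.] [ 0.5483 -0.2111  0.1672] 0.185 [ 0.5469 -0.2121  0.1826]
```

View pics/crop1.png

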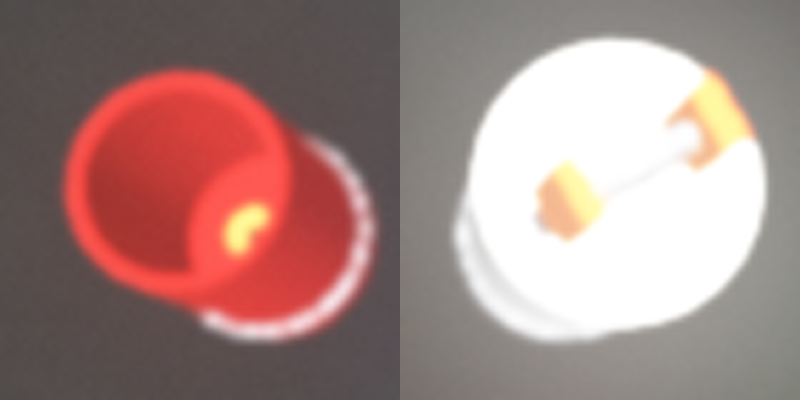

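The crop shows the red pot with part of the plug lit at about (245,225), and the tongs' pads lying along roughly -59° in world. I'll turn the tool to that yaw while rising, then look from above the pot.

apply_moves(series=[[[0,0,-10],[0,0,10.5],1],[[0,0,-10],[0,0,10.5],1],[[0,0,-10],[0,0,10.5],1],[[0,0,-10],[0,0,10.5],1],[[0,0,-10],[0,0,10.5],1],[[0,0,-10],[0,0,10.5],1],[[0,0,-10],[0,0,10.5],1],[[0,0,-10],[0,0,10.5],1],[[0,0,-10],[0,0,10.5],1],[[0,0,-10],[0,0,10.5],1],[[0,0,-10],[0,0,10.5],1],[[0,0,-10],[0,0,10.5],1]])

```text
t: 1.6
eef_pos: [0.1659, 0.5504, 0.3681]
ee_rot: [3.141, 0.001, 0.644]
ft_force: [0.2, -1.0, -0.5]
width: 1.001
gripper_force: 0.0
```

```bash
cat > rel.py <<'E'
import sys, numpy as np
from scipy.spatial.transform import Rotation as Ro
from cell import r, viewer
def rel(target,rpy=None):
    o=r.get_obs(); R=Ro.from_euler('xyz',o["ee_rot"])
    s=R.inv().apply(np.array(target)-o["eef_pos"])*1000
    w=(R.inv()*Ro.from_euler('xyz',rpy)).as_rotvec(degrees=True) if rpy is not None else 0
    print("t",round(o["t"],2),"pos",o["eef_pos"].round(4),"rpy",o["ee_rot"].round(4),"j",o["joint_positions"].round(2),"shift",s.round(1),"turn",np.round(w,2),"f",o["ft_force"].round(1),"w",round(o["width"],3))
    return s
E
python3 - <<'E'
from rel import *
rel([.5427,.2645,.36],[np.pi,0,.54])
c=viewer.camera_params("wrist"); C=-c["R"].T@c["t"]
print(c["camera_matrix"],C-r.get_obs()["eef_pos"],c["R"])
E
```

```text
t 1.6 pos [0.1659 0.5504 0.3681] rpy [3.141e+00 9.000e-04 6.437e-01] j [ 1.26  0.27  1.34 -0.    1.53  2.19] shift [129.9 454.8   8.3] turn [0.04 0.05 5.94] f [ 0.2 -1.  -0.5] w 1.001
[[297.31863964   0.         257.9552364 ]
 [  0.         297.31863964 194.24939504]
 [  0.           0.           1.        ]] [0.05720078 0.04223676 0.12728882] [[ 5.99977417e-01 -8.00016899e-01 -2.45799121e-04]
 [-7.67087981e-01 -5.75369367e-01  2.83771245e-01]
 [-2.27163217e-01 -1.70067789e-01 -9.58891975e-01]]
```

apply_moves(series=[[[0,0,8],[0,0,5.9],1],[[9,52,0],[0,0,0],1],[[9,52,0],[0,0,0],1],[[9,52,0],[0,0,0],1],[[9,52,0],[0,0,0],1],[[9,52,0],[0,0,0],1],[[9,52,0],[0,0,0],1],[[9,52,0],[0,0,0],1],[[9,52,0],[0,0,0],1],[[0,0,0],[0,0,0],1],[[0,0,0],[0,0,0],1]])

```text
t: 2.98
eef_pos: [0.4433, 0.2328, 0.3599]
ee_rot: [-3.141, 0.001, 0.546]
ft_force: [0.8, 0.2, 0.0]
width: 0.994
gripper_force: 0.0
```

```bash
cat >> rel.py <<'E'
import cv2
def wrist(name):
    c=viewer.camera_params("wrist"); p,d=viewer.read_camera("wrist")
    np.savez(name+".npz",p=p,d=d,K=c["camera_matrix"],R=c["R"],t=c["t"]); cv2.imwrite(f"pics/{name}.png",p[...,::-1])
def ray(f,u,v):
    K=f["K"]; x=np.stack([(u-K[0,2])/K[0,0],(v-K[1,2])/K[1,1]],-1); th=np.linalg.norm(x,axis=-1,keepdims=True)
    return np.concatenate([np.sin(th)/np.maximum(th,1e-9)*x,np.cos(th)],-1)
def hit(f,u,v,z):
    d=ray(f,np.float64(u),np.float64(v))@f["R"]; C=-f["R"].T@f["t"]; return C+d*(z-C[2])/d[2]
def wcloud(f):
    d=f["d"]; v,u=np.indices(d.shape); q=ray(f,u*1.,v*1.); q=q/q[...,2:]*d[...,None]; return (q-f["t"])@f["R"]
E
python3 - <<'E'
from rel import *
rel([.530,-.192,.36],[np.pi,0,.54])
wrist("w1")
E
```

```text
t 2.98 pos [0.4433 0.2328 0.3599] rpy [-3.1407e+00  9.0000e-04  5.4630e-01] j [0.46 0.15 1.52 0.   1.48 1.48] shift [-1.466e+02  4.080e+02 -3.000e-01] turn [-0.05  0.05  0.36] f [0.8 0.2 0. ] w 0.994
```

View pics/w1.png

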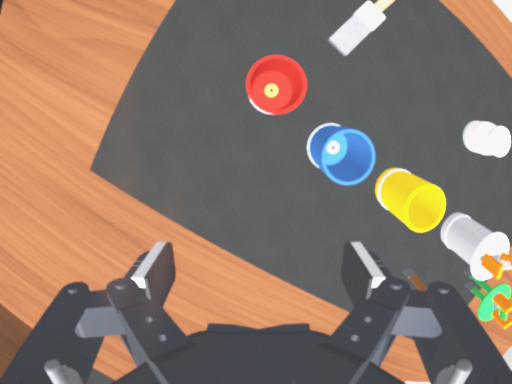

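The wrist view shows the red pot centred near (276,85), with the brass plug at (271,90), clear on its floor. I'll measure it and move to above the tongs.

```bash
python3 - <<'E'
from rel import *
from h import circ
f=dict(np.load("w1.npz")); p=f["p"]; X=wcloud(f); h=cv2.cvtColor(p,cv2.COLOR_RGB2HSV); z=X[...,2]
red=((h[...,0]<5)|(h[...,0]>172))&(h[...,1]>150)
P=X[red&(z>.11)&(z<.13)]; print("rim",len(P),circ(P),P[:,2].mean())
m=(h[...,0]>15)&(h[...,0]<38)&(h[...,1]>40)&(h[...,2]>150); m[:70]=0;m[105:]=0;m[:,:250]=0;m[:,300:]=0
v,u=np.nonzero(m); P=X[m]; print(len(u),u.min(),u.max(),v.min(),v.max(),u.mean(),v.mean(),P.mean(0),P.min(0),P.max(0))
print("plug top",hit(f,(u.min()+u.max())/2,(v.min()+v.max())/2,.029),hit(f,u.mean(),v.mean(),.029))
a=cv2.resize(p[45:125,235:315,::-1],(560,560),interpolation=cv2.INTER_CUBIC); cv2.imwrite("pics/w1c.png",a)
E
```

```text
rim 767 (array([0.54189975, 0.26665889]), np.float64(0.03376626309090354)) 0.12045491760535733
160 264 278 83 97 270.9375 90.0625 [0.53913146 0.26794529 0.02762856] [0.52886705 0.25754347 0.00505219] [0.55188271 0.27845906 0.03234566]
plug top [0.53915313 0.26789619 0.029     ] [0.53902055 0.26792618 0.029     ]
```

View pics/w1c.png

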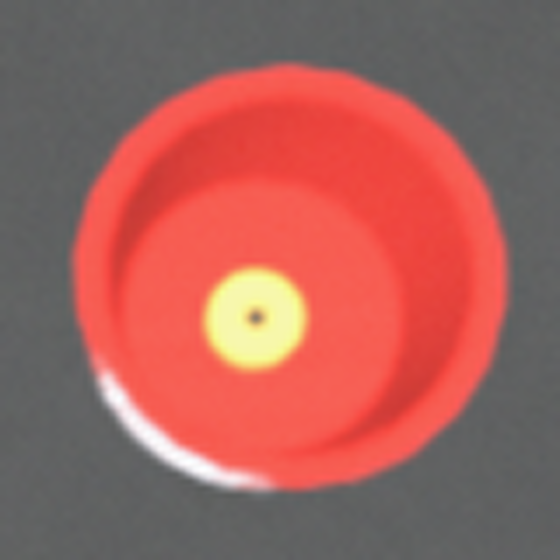

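apply_moves(series=[[[-18,50,0],[0,0,0],1],[[-18,50,0],[0,0,0],1],[[-18,50,0],[0,0,0],1],[[-18,50,0],[0,0,0],1],[[-18,50,0],[0,0,0],1],[[-18,50,0],[0,0,0],1],[[-18,50,0],[0,0,0],1],[[-18,50,0],[0,0,0],1],[[0,0,0],[0,0,0],1],[[0,0,0],[0,0,0],1]])

```text
t: 4.28
eef_pos: [0.5288, -0.1824, 0.3601]
ee_rot: [-3.14, -0.0, 0.548]
ft_force: [-0.8, 0.1, -0.1]
width: 0.999
gripper_force: 0.0
```

```bash
python3 - <<'E'
from rel import *
rel([.530,-.192,.25],[np.pi,0,.54])
wrist("w2")
f=dict(np.load("w2.npz")); p=f["p"]; cv2.imwrite("pics/w2b.png",cv2.resize(p[...,::-1],(800,600),interpolation=cv2.INTER_CUBIC))
E
```

```text
t 4.28 pos [ 0.5288 -0.1824  0.3601] rpy [-3.1404e+00 -2.0000e-04  5.4820e-01] j [-0.35  0.25  1.39  0.    1.51  0.67] shift [ -3.9   8.9 110.1] turn [-0.07 -0.01  0.47] f [-0.8  0.1 -0.1] w 0.999
```

View pics/w2b.png

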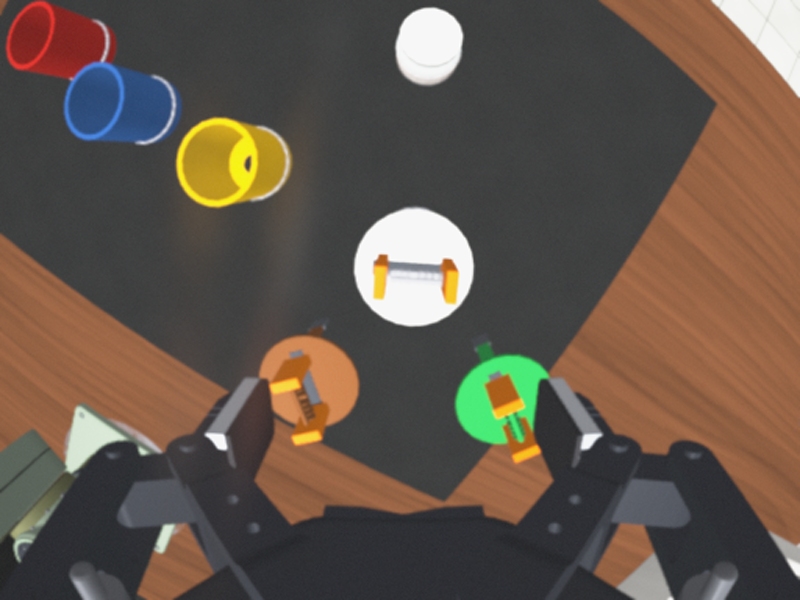

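The white-disc tongs are at (414,266) in the enlarged view. The pads sit at (380,277) and (450,280), turned slightly from the tool's y. I'll compute the pad geometry from these.

```bash
python3 - <<'E'
from rel import *
from h import circ
f=dict(np.load("w2.npz")); p=f["p"]; X=wcloud(f); h=cv2.cvtColor(p,cv2.COLOR_RGB2HSV); z=X[...,2]
reg=np.zeros(z.shape,bool); reg[128:212,222:308]=1
w=reg&(h[...,1]<60)&(h[...,2]>140)&(z>.125)&(z<.14)
hull=cv2.convexHull((X[w][:,:2]*1000).astype(np.float32))[:,0]/1000
print("disc",w.sum(),np.median(z[w]),circ(hull),cv2.minEnclosingCircle((hull*1000).astype(np.float32)))
o=reg&(h[...,0]>5)&(h[...,0]<28)&(h[...,1]>120)&(z>.178)&(z<.195)
nl,L,st,ce=cv2.connectedComponentsWithStats(o.astype(np.uint8)); c=[]
for i in range(1,nl):
    if st[i,4]>8:
        P=X[L==i]; b=cv2.minAreaRect((P[:,:2]*1000).astype(np.float32)); print(st[i,4],ce[i],np.median(P[:,2]),P[:,:2].mean(0),b); c.append(np.array(b[0]))
d=c[1]-c[0]; print("mid",(c[0]+c[1])/2,"len",np.hypot(*d),"ang",np.degrees(np.arctan2(d[1],d[0])))
x0,y0=225,130
a=cv2.resize(p[130:210,225:305,::-1],(560,560),interpolation=cv2.INTER_CUBIC); cv2.imwrite("pics/w2c.png",a)
E
```

```text
disc 3304 0.13389688780798864 (array([ 0.52879846, -0.19235034]), np.float64(0.045666443079041184)) ((528.8109130859375, -192.15594482421875), 46.15913772583008)
153 [242.67973856 179.18300654] 0.1868343032888853 [ 0.51941422 -0.16975032] ((518.4437255859375, -169.97549438476562), (21.95207405090332, 7.894947052001953), 27.321510314941406)
176 [288.03977273 182.32386364] 0.18675622209788478 [ 0.54123124 -0.21201272] ((540.684326171875, -212.67945861816406), (22.06218147277832, 8.157781600952148), 27.611482620239258)
mid [ 529.56402588 -191.3274765 ] len 48.14844624357651 ang -62.48910286955835
```

View pics/w2c.png

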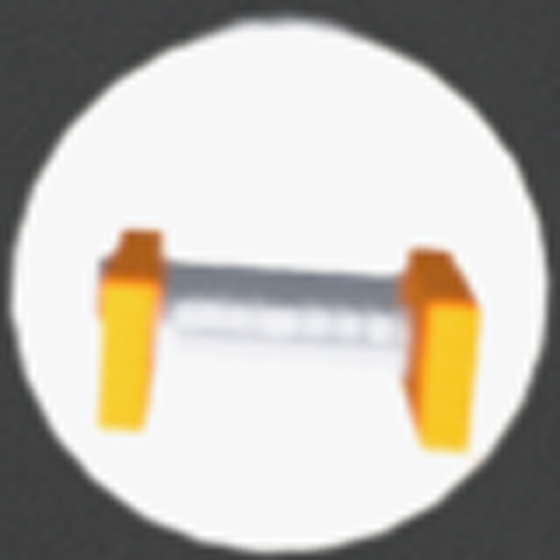

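apply_moves(series=[[[-5,8.5,0],[0,0,0],1],[[0,0,30],[0,0,3.9],1],[[0,0,50],[0,0,0],1],[[0,0,40],[0,0,0],1],[[0,0,10],[0,0,0],1],[[0,0,0],[0,0,0],1]])

```text
t: 5.08
eef_pos: [0.5292, -0.1937, 0.2309]
ee_rot: [3.141, -0.0, 0.479]
ft_force: [0.5, 0.1, 0.4]
width: 1.001
gripper_force: 0.0
```

```bash
python3 - <<'E'
from rel import *
rel([.5291,-.1918,.162],[np.pi,0,.48])
E
```

```text
t 5.08 pos [ 0.5292 -0.1937  0.2309] rpy [ 3.1411e+00 -5.0000e-04  4.7930e-01] j [-0.37  0.31  1.62  0.    1.21  0.72] shift [ 0.7 -1.8 68.9] turn [ 0.03 -0.03 -0.04] f [0.5 0.1 0.4] w 1.001
```

apply_moves(series=[[[0,-1.5,25],[0,0,0],1],[[0,0,25],[0,0,0],1],[[0,0,15],[0,0,0],1],[[0,0,4],[0,0,0],1],[[0,0,0],[0,0,0],0.7],[[0,0,0],[0,0,0],0.65],[[0,0,0],[0,0,0],0.58],[[0,0,0],[0,0,0],0.58],[[0,0,0],[0,0,0],0.58],[[0,0,0],[0,0,0],0.58]])

```text
t: 6.32
eef_pos: [0.5288, -0.1926, 0.1636]
ee_rot: [3.14, -0.002, 0.479]
ft_force: [-0.8, 1.0, 7.5]
width: 0.587
gripper_force: 10.0
```

apply_moves(series=[[[0,0,-5],[0,0,0],0.58],[[0,0,-10],[0,0,0],0.58],[[0,0,-15],[0,0,0],0.58],[[0,0,-20],[0,0,0],0.58],[[0,0,-25],[0,0,0],0.58],[[0,0,-25],[0,0,0],0.58],[[0,0,-25],[0,0,0],0.58],[[0,0,-20],[0,0,0],0.58],[[0,0,-5],[0,0,0],0.58],[[0,0,0],[0,0,0],0.58]])

```text
t: 7.58
eef_pos: [0.528, -0.1925, 0.3114]
ee_rot: [3.142, -0.0, 0.479]
ft_force: [0.7, 1.1, -1.6]
width: 0.581
gripper_force: 10.0
```

```bash
python3 - <<'E'
from rel import *
rel([.539,.268,.315],[np.pi,0,.48])
wrist("w3")
for n in ("scene","top"):
    p,d=viewer.read_camera(n); c=viewer.camera_params(n)
    np.savez(f"{n}1.npz",p=p,d=d,K=c["camera_matrix"],R=c["R"],t=c["t"]); cv2.imwrite(f"pics/{n}1.png",p[...,::-1])
a=cv2.imread("pics/w3.png");b=cv2.imread("pics/scene1.png")
cv2.imwrite("pics/c3.png",cv2.hconcat([cv2.resize(a,(400,300)),cv2.resize(b[100:340,50:370],(400,300))]))
E
```

```text
t 7.58 pos [ 0.528  -0.1925  0.3114] rpy [ 3.1415e+00 -1.0000e-04  4.7860e-01] j [-0.37  0.27  1.48  0.    1.39  0.72] shift [ 221.8 -403.6   -3.6] turn [ 0.   -0.01 -0.08] f [ 0.7  1.1 -1.6] w 0.581
```

View pics/c3.png

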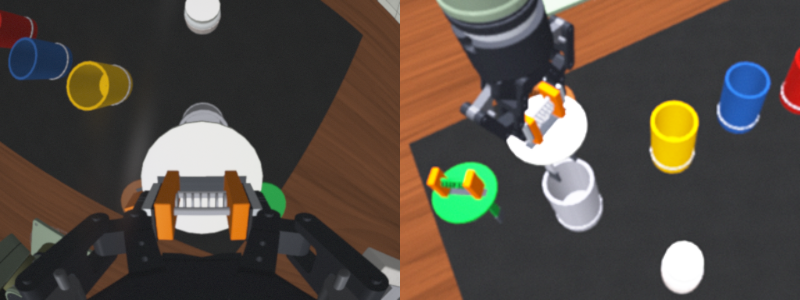

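The tongs hang level between the fingers and the cup is now empty. I'll measure the disc in hand and the cup rim.

```bash
python3 - <<'E'
from rel import *
from h import circ,cloud
f=dict(np.load("w3.npz")); p=f["p"]; X=wcloud(f); h=cv2.cvtColor(p,cv2.COLOR_RGB2HSV); z=X[...,2]
P0=np.array([.528,-.1925])
def rep(X,h,ok,name):
    z=X[...,2]; near=np.hypot(X[...,0]-P0[0],X[...,1]-P0[1])<.07
    w=ok&near&(h[...,1]<40)&(h[...,2]>190)&(z>.255)&(z<.3)
    P=X[w]; print(name,"disc n",len(P),np.median(P[:,2]))
    P=P[abs(P[:,2]-np.median(P[:,2]))<.006]
    s=np.linalg.lstsq(np.c_[P[:,:2]-P0,np.ones(len(P))],P[:,2],rcond=None)[0]; print(" plane slope",s)
    hull=cv2.convexHull((P[:,:2]*1000).astype(np.float32))[:,0]; print(" mec",cv2.minEnclosingCircle(hull))
    q=ok&near&(z>.119)&(z<.133); 
    if q.sum()>30: print(" cup rim",q.sum(),circ(X[q]),np.median(X[q][:,2]))
rep(X,h,f["d"]>0,"wrist")
for n in("top1.npz","scene1.npz"):
    p,h,d,X=cloud(n); rep(X,h,d>0,n)
E
```

```text
wrist disc n 10269 0.2815264822809466
 plane slope [-2.97756763e-03  1.16568257e-04  2.81568244e-01]
 mec ((528.5675659179688, -192.9391326904297), 45.912452697753906)
 cup rim 373 (array([ 0.53363054, -0.19253297]), np.float64(0.032296719144023864)) 0.12739564703419945
top1.npz disc n 497 0.2794526807049352
 plane slope [-0.00057781 -0.00502766  0.27952979]
 mec ((529.1358032226562, -193.27145385742188), 46.073822021484375)
 cup rim 121 (array([ 0.53142631, -0.19207232]), np.float64(0.03225612626518969)) 0.12614006756567622
scene1.npz disc n 1667 0.2773722646292177
 plane slope [-0.00916103 -0.00102556  0.27745011]
 mec ((529.1876831054688, -190.8490753173828), 46.243167877197266)
 cup rim 319 (array([ 0.53260607, -0.19252139]), np.float64(0.03422117257300136)) 0.12374981854022844
```

apply_moves(series=[[[6,-10,0],[0,0,0],0.58],[[14,-25,0],[0,0,0],0.58],[[22,-40,0],[0,0,0],0.58],[[24,-44,0],[0,0,0],0.58],[[24,-44,0],[0,0,0],0.58],[[24,-44,0],[0,0,0],0.58],[[24,-44,0],[0,0,0],0.58],[[24,-44,0],[0,0,0],0.58],[[22,-40,0],[0,0,0],0.58],[[18,-34,0],[0,0,0],0.58],[[14,-25,0],[0,0,0],0.58],[[5,-9,0],[0,0,0],0.58]])

```text
t: 9.22
eef_pos: [0.538, 0.2689, 0.3106]
ee_rot: [-3.141, 0.001, 0.481]
ft_force: [0.9, 0.3, -1.8]
width: 0.583
gripper_force: 10.0
```

apply_moves(series=[[[0,0,0],[0,0,0],0.58],[[0,0,0],[0,0,0],0.58]])

```text
t: 9.48
eef_pos: [0.5386, 0.266, 0.3114]
ee_rot: [3.141, 0.0, 0.478]
ft_force: [0.4, -0.8, -3.5]
width: 0.586
gripper_force: 10.0
```

```bash
python3 - <<'E'
from rel import *
rel([.5387,.268,.161],[np.pi,0,.48])
from h import circ,cloud
P0=r.get_obs()["eef_pos"][:2]
for n in ("wrist","scene","top"):
    if n=="wrist":
        wrist("w4"); f=dict(np.load("w4.npz")); X=wcloud(f); p=f["p"]; d=f["d"]; h=cv2.cvtColor(p,cv2.COLOR_RGB2HSV)
    else:
        p,d=viewer.read_camera(n); c=viewer.camera_params(n); np.savez(n+"2.npz",p=p,d=d,K=c["camera_matrix"],R=c["R"],t=c["t"]); p,h,d,X=cloud(n+"2.npz"); cv2.imwrite(f"pics/{n}2.png",p[...,::-1])
    z=X[...,2]; near=np.hypot(X[...,0]-P0[0],X[...,1]-P0[1])<.07
    w=(d>0)&near&(h[...,1]<60)&(h[...,2]>150)&(z>.255)&(z<.3); P=X[w]
    if len(P)<50: print(n,len(P)); continue
    P=P[abs(P[:,2]-np.median(P[:,2]))<.006]
    print(n,len(P),np.median(P[:,2]),cv2.minEnclosingCircle((P[:,:2]*1000).astype(np.float32)))
    q=(d>0)&near&(z>.114)&(z<.128)&(h[...,1]>120)&((h[...,0]<6)|(h[...,0]>172))
    if q.sum()>30: print(" pot rim",q.sum(),circ(X[q]))
E
```

```text
t 9.47 pos [0.5386 0.266  0.3114] rpy [3.1411e+00 4.0000e-04 4.7770e-01] j [ 0.44  0.33  1.39 -0.    1.42  1.53] shift [  1.1  -1.8 150.4] turn [ 0.03  0.03 -0.13] f [ 0.4 -0.8 -3.5] w 0.586
wrist 10460 0.2814792448997743 ((539.2530517578125, 265.66156005859375), 46.062625885009766)
 pot rim 372 (array([0.54465377, 0.26795077]), np.float64(0.032487730890816906))
scene 1217 0.2780178646881187 ((540.0145874023438, 266.5258483886719), 46.405879974365234)
 pot rim 232 (array([0.54360115, 0.26677005]), np.float64(0.034304986733664895))
top 1408 0.2803134266990848 ((538.7595825195312, 263.5387878417969), 45.834503173828125)
 pot rim 211 (array([0.54236732, 0.26429158]), np.float64(0.03423367428836904))
```

apply_moves(series=[[[1,-1.5,10],[0,0,0],0.58],[[0,0,25],[0,0,0],0.58],[[0,0,30],[0,0,0],0.58],[[0,0,30],[0,0,0],0.58],[[0,0,20],[0,0,0],0.58],[[0,0,12],[0,0,0],0.58],[[0,0,8],[0,0,0],0.58],[[0,0,0],[0,0,0],0.58],[[0,0,0],[0,0,0],0.58]])

```text
t: 10.75
eef_pos: [0.5394, 0.269, 0.1771]
ee_rot: [-3.142, -0.002, 0.479]
ft_force: [0.3, 0.2, -0.9]
width: 0.581
gripper_force: 10.0
```

apply_moves(series=[[[0,0,4],[0,0,0],0.58],[[0,0,4],[0,0,0],0.58],[[0,0,0],[0,0,0],0.58]])

```text
t: 11.12
eef_pos: [0.5386, 0.2687, 0.1679]
ee_rot: [-3.142, 0.001, 0.479]
ft_force: [-0.1, 0.1, -1.8]
width: 0.579
gripper_force: 10.0
```

apply_moves(series=[[[0,0,4],[0,0,0],0.58],[[0,0,3],[0,0,0],0.58],[[0,0,0],[0,0,0],0.58],[[0,0,0],[0,0,0],0.58]])

```text
t: 11.62
eef_pos: [0.5389, 0.2688, 0.1614]
ee_rot: [-3.142, -0.0, 0.479]
ft_force: [0.0, 0.1, -2.0]
width: 0.58
gripper_force: 10.0
```

apply_moves(series=[[[0,0,0],[0,0,0],0.54],[[0,0,0],[0,0,0],0.5],[[0,0,0],[0,0,0],0.46],[[0,0,0],[0,0,0],0.42],[[0,0,0],[0,0,0],0.42],[[0,0,0],[0,0,0],0.42],[[0,0,0],[0,0,0],0.42]])

```text
t: 12.5
eef_pos: [0.539, 0.2687, 0.1614]
ee_rot: [3.141, -0.0, 0.479]
ft_force: [-0.5, -0.6, -1.5]
width: 0.419
gripper_force: 13.8
```

apply_moves(series=[[[0,0,0],[0,0,0],0.4],[[0,0,0],[0,0,0],0.4],[[0,0,0],[0,0,0],0.4]])

```text
t: 12.88
eef_pos: [0.539, 0.2687, 0.1615]
ee_rot: [3.141, -0.0, 0.479]
ft_force: [0.1, -1.8, 1.1]
width: 0.404
gripper_force: 21.5
```

```bash
python3 - <<'E'
from rel import *
rel([.5387,.268,.161],[np.pi,0,.48])
wrist("w5"); p,d=viewer.read_camera("scene"); 
f=dict(np.load("w5.npz")); X=wcloud(f); h=cv2.cvtColor(f["p"],cv2.COLOR_RGB2HSV); z=X[...,2]
w=(f["d"]>0)&(h[...,1]<60)&(h[...,2]>150)&(z>.11)&(z<.15)&(np.hypot(X[...,0]-.539,X[...,1]-.268)<.06); P=X[w]; print(len(P),np.median(P[:,2]),cv2.minEnclosingCircle((P[:,:2]*1000).astype(np.float32)))
cv2.imwrite("pics/c5.png",cv2.hconcat([cv2.resize(f["p"][...,::-1],(400,300)),cv2.resize(p[60:300,190:510,::-1],(400,300))]))
E
```

```text
t 12.88 pos [0.539  0.2687 0.1615] rpy [ 3.1414e+00 -4.0000e-04  4.7870e-01] j [ 0.44  0.43  1.63 -0.    1.09  1.54] shift [-0.6  0.5  0.5] turn [ 0.01 -0.02 -0.08] f [ 0.1 -1.8  1.1] w 0.404
9923 0.12941590197845587 ((539.4098510742188, 268.48773193359375), 46.154884338378906)
```

View pics/c5.png

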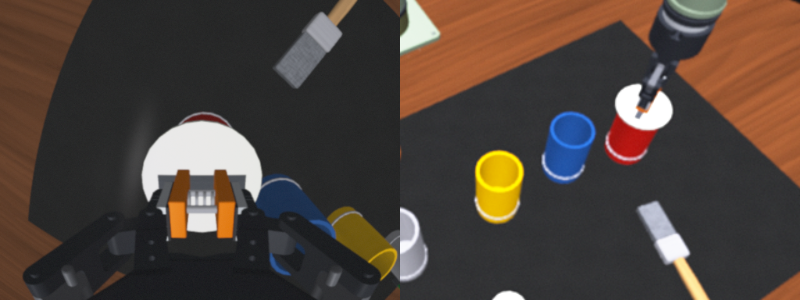

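The force rose from 13.8 to 21.5 N between 0.419 and 0.404, so the jaws have met the plug. I'll squeeze a little more.

apply_moves(series=[[[0,0,0],[0,0,0],0.39],[[0,0,0],[0,0,0],0.39],[[0,0,0],[0,0,0],0.39],[[0,0,0],[0,0,0],0.39]])

```text
t: 13.48
eef_pos: [0.539, 0.2688, 0.1616]
ee_rot: [3.142, -0.001, 0.479]
ft_force: [1.3, -1.5, 3.2]
width: 0.392
gripper_force: 25.8
```

apply_moves(series=[[[0,0,0],[0,0,0],0.375],[[0,0,0],[0,0,0],0.375],[[0,0,0],[0,0,0],0.375],[[0,0,0],[0,0,0],0.375]])

```text
t: 13.98
eef_pos: [0.5391, 0.2688, 0.1617]
ee_rot: [3.142, -0.001, 0.479]
ft_force: [-0.1, -2.0, 5.5]
width: 0.383
gripper_force: 32.2
```

apply_moves(series=[[[0,0,-3],[0,0,0],0.375],[[0,0,-5],[0,0,0],0.375],[[0,0,-10],[0,0,0],0.375],[[0,0,-15],[0,0,0],0.375],[[0,0,-20],[0,0,0],0.375],[[0,0,-25],[0,0,0],0.375],[[0,0,-25],[0,0,0],0.375],[[0,0,-25],[0,0,0],0.375],[[0,0,-20],[0,0,0],0.375],[[0,0,-10],[0,0,0],0.375],[[0,0,0],[0,0,0],0.375],[[0,0,0],[0,0,0],0.375]])

```text
t: 15.48
eef_pos: [0.5385, 0.2686, 0.3184]
ee_rot: [-3.141, 0.002, 0.479]
ft_force: [0.2, -0.3, -2.7]
width: 0.385
gripper_force: 31.9
```

```bash
python3 - <<'E'
from rel import *
rel([.5311,-.1915,.315],[np.pi,0,.48])
p,d=viewer.read_camera("scene"); t,_=viewer.read_camera("top")
cv2.imwrite("pics/c6.png",cv2.hconcat([cv2.resize(t[100:250,40:240,::-1],(400,300),interpolation=2),cv2.resize(p[60:210,310:510,::-1],(400,300),interpolation=2)]))
E
```

```text
t 15.47 pos [0.5385 0.2686 0.3184] rpy [-3.1414e+00  1.8000e-03  4.7870e-01] j [0.44 0.33 1.37 0.   1.44 1.54] shift [-218.5  405.     3.7] turn [-0.01  0.1  -0.08] f [ 0.2 -0.3 -2.7] w 0.385
```

View pics/c6.png

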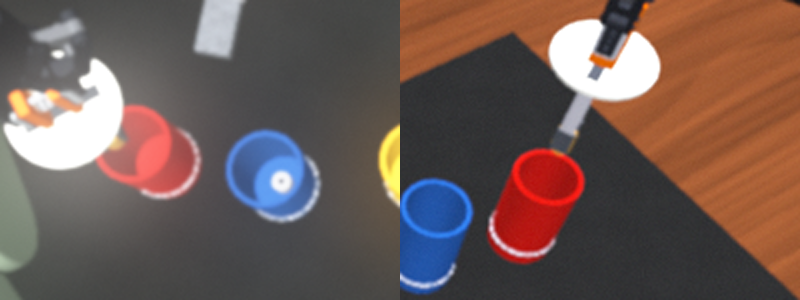

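The plug sits between the jaw tips, clear above the red pot, at (565,142) in the right half. Next I'll carry it to the cup.

apply_moves(series=[[[-5,10,0],[0,0,0],0.375],[[-13,25,0],[0,0,0],0.375],[[-21,39,0],[0,0,0],0.375],[[-24,44,0],[0,0,0],0.375],[[-24,44,0],[0,0,0],0.375],[[-24,44,0],[0,0,0],0.375],[[-24,44,0],[0,0,0],0.375],[[-24,44,0],[0,0,0],0.375],[[-22,41,0],[0,0,0],0.375],[[-18,35,0],[0,0,0],0.375],[[-13,24,0],[0,0,0],0.375],[[-6,11,0],[0,0,0],0.375]])

```text
t: 17.08
eef_pos: [0.5312, -0.1928, 0.319]
ee_rot: [-3.141, 0.001, 0.477]
ft_force: [0.6, 0.3, -2.4]
width: 0.382
gripper_force: 31.9
```

apply_moves(series=[[[0,0,0],[0,0,0],0.375],[[0,0,0],[0,0,0],0.375],[[0,0,0],[0,0,0],0.375]])

```text
t: 17.45
eef_pos: [0.532, -0.1901, 0.3194]
ee_rot: [-3.141, -0.0, 0.48]
ft_force: [-0.1, 0.4, -3.5]
width: 0.389
gripper_force: 31.9
```

```bash
python3 - <<'E'
from rel import *
from h import circ,cloud
rel([.5311,-.192,.166],[np.pi,0,.48])
P0=r.get_obs()["eef_pos"][:2]
for n in ("scene","top"):
    p,d=viewer.read_camera(n); c=viewer.camera_params(n); np.savez(n+"3.npz",p=p,d=d,K=c["camera_matrix"],R=c["R"],t=c["t"]); p,h,d,X=cloud(n+"3.npz")
    z=X[...,2]; near=np.hypot(X[...,0]-P0[0],X[...,1]-P0[1])<.07
    w=(d>0)&near&(h[...,1]<60)&(h[...,2]>150)&(z>.26)&(z<.31); P=X[w]
    P=P[abs(P[:,2]-np.median(P[:,2]))<.006]
    print(n,len(P),np.median(P[:,2]),cv2.minEnclosingCircle((P[:,:2]*1000).astype(np.float32)))
    q=(d>0)&near&(z>.115)&(z<.133)
    o=cv2.minEnclosingCircle((X[q][:,:2]*1000).astype(np.float32)); print(" cup rim",q.sum(),circ(X[q]),o)
E
```

```text
t 17.45 pos [ 0.532  -0.1901  0.3194] rpy [-3.1413e+00 -2.0000e-04  4.8000e-01] j [-0.36  0.27  1.46  0.    1.41  0.73] shift [ -1.7   1.4 153.4] turn [-0.02 -0.01  0.  ] f [-0.1  0.4 -3.5] w 0.389
scene 1816 0.28346491283502495 ((533.85546875, -188.69923400878906), 45.68727111816406)
 cup rim 362 (array([ 0.53286112, -0.19247041]), np.float64(0.03424611149986216)) ((531.9799194335938, -192.99505615234375), 37.257896423339844)
top 549 0.2857392801600186 ((533.642822265625, -191.00193786621094), 45.87022018432617)
 cup rim 124 (array([ 0.53130153, -0.19146303]), np.float64(0.03190698320653242)) ((530.1874389648438, -175.68212890625), 30.537273406982422)
```

apply_moves(series=[[[-1.8,1.3,10],[0,0,0],0.375],[[0,0,25],[0,0,0],0.375],[[0,0,30],[0,0,0],0.375],[[0,0,30],[0,0,0],0.375],[[0,0,25],[0,0,0],0.375],[[0,0,15],[0,0,0],0.375],[[0,0,8],[0,0,0],0.375],[[0,0,4],[0,0,0],0.375],[[0,0,0],[0,0,0],0.375],[[0,0,0],[0,0,0],0.375]])

```text
t: 18.8
eef_pos: [0.5313, -0.1932, 0.173]
ee_rot: [3.14, -0.001, 0.479]
ft_force: [-0.2, -0.7, -2.9]
width: 0.382
gripper_force: 31.9
```

apply_moves(series=[[[0,0,2],[0,0,0],0.375],[[0,0,1],[0,0,0],0.375],[[0,0,0],[0,0,0],0.375],[[0,0,0],[0,0,0],0.375]])

```text
t: 19.3
eef_pos: [0.5309, -0.1931, 0.1693]
ee_rot: [-3.142, -0.0, 0.479]
ft_force: [-0.0, -0.2, -2.6]
width: 0.387
gripper_force: 31.9
```

apply_moves(series=[[[0,0,1.5],[0,0,0],0.375],[[0,0,0],[0,0,0],0.375],[[0,0,0],[0,0,0],0.375]])

```text
t: 19.68
eef_pos: [0.5309, -0.1931, 0.1678]
ee_rot: [-3.141, -0.0, 0.479]
ft_force: [-0.2, -0.5, -2.7]
width: 0.385
gripper_force: 31.9
```

apply_moves(series=[[[0,0,1],[0,0,0],0.375],[[0,0,0],[0,0,0],0.375],[[0,0,0],[0,0,0],0.375]])

```text
t: 20.05
eef_pos: [0.5309, -0.1931, 0.1668]
ee_rot: [-3.142, -0.0, 0.479]
ft_force: [-0.7, -0.6, -3.6]
width: 0.387
gripper_force: 31.9
```

apply_moves(series=[[[0,0,1],[0,0,0],0.375],[[0,0,1],[0,0,0],0.375],[[0,0,0],[0,0,0],0.375],[[0,0,0],[0,0,0],0.375]])

```text
t: 20.55
eef_pos: [0.531, -0.1931, 0.1663]
ee_rot: [3.141, -0.001, 0.479]
ft_force: [-2.8, 1.0, 5.4]
width: 0.382
gripper_force: 32.8
```

```bash
cat > chk.py <<'E'
from rel import *
from h import cloud
rel([.5311,-.192,.166],[np.pi,0,.48])
for n in ("scene","top"):
    p,d=viewer.read_camera(n); c=viewer.camera_params(n); np.savez(n+"4.npz",p=p,d=d,K=c["camera_matrix"],R=c["R"],t=c["t"]); p,h,d,X=cloud(n+"4.npz")
    z=X[...,2]; near=np.hypot(X[...,0]-.531,X[...,1]+.192)<.055
    w=(d>0)&near&(h[...,1]<60)&(h[...,2]>150)&(z>.11)&(z<.15); P=X[w]
    m=np.median(P[:,2]); P=P[abs(P[:,2]-m)<.006]
    s=np.linalg.lstsq(np.c_[P[:,:2]-[.531,-.192],np.ones(len(P))],P[:,2],rcond=None)[0]
    print(n,len(P),m,s.round(4),cv2.minEnclosingCircle((P[:,:2]*1000).astype(np.float32)))
E
python3 chk.py
```

```text
t 20.55 pos [ 0.531  -0.1931  0.1663] rpy [ 3.1407e+00 -9.0000e-04  4.7870e-01] j [-0.37  0.37  1.71  0.    1.06  0.72] shift [ 0.6 -0.9  0.3] turn [ 0.05 -0.05 -0.08] f [-2.8  1.   5.4] w 0.382
scene 1111 0.13037422300549606 [-0.0137 -0.0018  0.1306] ((533.1015625, -191.55923461914062), 45.91213607788086)
top 217 0.13282398751295632 [ 0.0022 -0.0045  0.1328] ((532.8853759765625, -193.85536193847656), 45.429351806640625)
```

Contact force is up, and the disc is at the same height as at the start, so it's on the rim. Time to release.

apply_moves(series=[[[0,0,0],[0,0,0],0.42],[[0,0,0],[0,0,0],0.5],[[0,0,0],[0,0,0],0.6],[[0,0,0],[0,0,0],0.7],[[0,0,0],[0,0,0],0.85],[[0,0,0],[0,0,0],1],[[0,0,0],[0,0,0],1],[[0,0,0],[0,0,0],1],[[0,0,0],[0,0,0],1],[[0,0,0],[0,0,0],1]])

```text
t: 21.9
eef_pos: [0.5309, -0.1931, 0.1648]
ee_rot: [-3.142, -0.0, 0.479]
ft_force: [0.2, -0.4, -0.4]
width: 0.999
gripper_force: 0.0
```

```bash
python3 chk.py
```

```text
t 21.9 pos [ 0.5309 -0.1931  0.1648] rpy [-3.1416e+00 -1.0000e-04  4.7870e-01] j [-0.37  0.37  1.71  0.    1.06  0.72] shift [ 0.6 -0.9 -1.2] turn [-0.   -0.   -0.08] f [ 0.2 -0.4 -0.4] w 0.999
scene 1160 0.1304253976161036 [-0.0083 -0.0007  0.1305] ((532.3087158203125, -191.8389434814453), 45.750450134277344)
top 157 0.13290689168056272 [ 0.0084 -0.0192  0.1332] ((532.3404541015625, -193.9131622314453), 45.41948318481445)
```

apply_moves(series=[[[0,0,-10],[0,0,0],1],[[0,0,-20],[0,0,0],1],[[0,0,-30],[0,0,0],1],[[0,0,-40],[0,0,0],1],[[0,0,-40],[0,0,0],1],[[0,0,-40],[0,0,0],1],[[0,0,0],[0,0,0],1],[[0,0,0],[0,0,0],1],[[0,0,0],[0,0,0],1],[[0,0,0],[0,0,0],1]])

```text
t: 23.25
eef_pos: [0.5306, -0.1929, 0.3437]
ee_rot: [-3.14, 0.001, 0.479]
ft_force: [-0.2, 0.9, 0.4]
width: 1.0
gripper_force: 0.0
```

```bash
python3 chk.py; python3 - <<'E'
from h import *
p,h,d,X=cloud("top4.npz"); hh=h; m=(h[...,0]>15)&(h[...,0]<38)&(h[...,1]>60)&(h[...,2]>150)
s=m[165:195,100:135]; print("brass px left in red pot (top):",s.sum())
E
```

```text
t 23.25 pos [ 0.5306 -0.1929  0.3437] rpy [-3.1399e+00  1.4000e-03  4.7870e-01] j [-0.37  0.26  1.41  0.    1.47  0.72] shift [  1.1  -0.3 177.7] turn [-0.1   0.08 -0.08] f [-0.2  0.9  0.4] w 1.0
scene 1446 0.13042200483044464 [-0.0055  0.0022  0.1304] ((531.8765869140625, -192.0914306640625), 46.149696350097656)
top 513 0.1329054026472991 [ 0.0004 -0.0184  0.1332] ((528.9493408203125, -176.21966552734375), 40.734275817871094)
brass px left in red pot (top): 0
```

```bash
python3 -c "
from cell import r
print(r.job_done())"
```

```text
the job is handed in; nothing more can be done
None
```

The job is handed in at 23 s: the tongs hang level in the wash cup with the disc on its rim, and the gripper is clear. The plug was held at steady force until I released it inside the cup, but the disc hides it there, so I couldn't see it on the floor, and no verdict was returned.

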